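# Tip pressed blanks into a bin and let the ratchet tray down

## Robot

A 6-joint arm with a two-finger parallel gripper is mounted at the origin on a cart in front of the work surface, level with it; the furniture and walls round the work are solid. World frame = base frame: x ahead of the robot, y to its left, z up, the work surface at z = 0. Lengths are in m, angles in rad, forces in N, time in s.
With the tool pointing down it reaches from about 0.35 to 0.975 m from the base axis. Payload 4.9 kg.
Tool frame: the origin (TCP) lies at the very end of the fingers, on their centre line; the grasp point (between the pads) lies 19 mm behind it; z points along the fingers, y is the line along which they close (so a half turn about z gives the same grasp; the last joint's range is limited). The gripper opens to 85 mm and grips with 20 to 120 N. Pads are 22 mm wide; open, the fingers measure 114 mm over their backs; the gripper's body (76 mm by 85 mm) begins 54 mm behind the grasp point. The pads swing forward as they close: fully open they stand 13 mm farther back than shut.
Start: joints at [-1.295, 0.053, 1.613, -0, 1.476, -0.119], TCP at [0.24, -0.577, 0.231] pointing down, gripper open.
Joint ranges: [-3.01, 3.01], [-1.01, 2.22], [0.06, 2.58], [-1.02, 4.17], [0.09, 2.62], [-3.14, 3.14]. Speed limits (rad/s): [2.57, 2.57, 3.14, 3.14, 3.14, 3.14].

## Interface

Orientations are given as a unit quaternion [w, x, y, z].
In Python, from plant import * gives the robot as it stands.
- The arm moves only by the tool jog_arm, never from a script. Its argument "moves" is a list that holds one entry, the list of rows, each a list of 7 numbers: the finger opening in cm, from 0 to 8.54, then the shift along the tool's x, y, z in cm, then the turn, a rotation vector about the tool's x, y, z in rad. A call has 1 to 20 rows; each row shifts and turns the commanded pose from where the row before left it, along the tool's axes as they then stand; what a row does not reach is not made up. A row lasts 1/12 s, in which the tool goes at most 41.7 mm and 7.16 degrees, less where a joint would pass 70% of its speed; a pose out of reach is approached as far as the arm can. A call is refused whole if a number of a shift passes 4.17 or a number of a turn 0.125, either way. A call with a gripper value outside its range is refused whole. The fingers move at their own pace and stop on an object; the grip force is fixed at half the most. Time passes only in rows, so rows that do not move let the fingers close. It gives the time, the measured TCP pose, the force, the opening and the grip force at its end, in the units of the state.
- state(): the state, without advancing time (a new reading comes with each control period).
- grab_frame(name): name is "scene" or "top" or "wrist"; returns a dict with "color" (480x640x3 uint8, blue, green, red), "depth" (480x640 float32, m along the optical axis (not along the pixel's ray), 0 where there is no reading), "fx", "fy", "cx", "cy" (pixels), "R" (3x3) and "t" (3): a world point X has camera coordinates R X + t. Camera axes: x right, y down, z forward; pixel columns grow to the right and rows downward; lengths in m; the calibration is good to about 2 mm. A picture is of the moment at which its call begins.
- job_done(): hands the job in; it is judged then, once.
Trained networks look in a picture, given as the dict that the camera call returned (one of the last four; its "shot" number tells which), for a name from the list of things; names that differ only in an ending like _2 or _b are one class to them, and where a whole thing is asked for, a point or a joint stands for the part that bears it (a point fixed in the world has none). Each returns a list of dicts, best first, with "p" (0 to 1); they miss things now and then, are a little off and sometimes report something else, mostly with a low value. They report only what shows in the picture. A call takes as long as a camera call. They do not tell look-alikes from the thing itself.
- recognise(name, picture): "rect" ([centre column, centre row, width, height] in pixels, round what is visible of it).
- regions_of(name, picture): "pixels" (480x640 bool, what is visible of it) and "rect" ([centre column, centre row, width, height] in pixels, round what is visible of it).
The state is a dict: "time": time; "joint_pos": joint angles; "joint_vel": joint speeds; "joint_efforts": joint torques, N m; "tool_pos": TCP position; "tool_rot": TCP orientation; "contact_force": force on the tool from outside, world axes, zero at the start; "ft_torque": the same for the moment, N m; "gripper_width": opening from 0.0 (shut) to 1.0 (fully open); "grasp_force": force on a finger pad.
Only numpy, scipy, OpenCV 4.12 (cv2) and the standard library are available. Lean on these libraries where they do the work, as an engineer would, in place of code of your own. Each camera call takes 0.05 s, during which the arm holds its last target. There are 200 camera calls.

## Task

Empty the tipping stand: set the parts bin squarely under the tray's spout with its low front up against the stand's base, then raise the tray by its handle until the three blanks have slid into the bin, and leave the tray standing on its ratchet pawl. Then use the screwdriver as a lever, its shank under the pawl's tongue, to lift the pawl out of the teeth so that the tray sinks back level, and lay the screwdriver down flat on the table. Leave the vials, the dish and the pot of cotton buds standing where they are.

Things in the scene. Friction and masses are not known exactly. Their poses are not given: they have to be found in the camera images.
- stand: Grey stand with a hinged tray, fixed to the table. Origin on the table below the hinge, mid width; x is the way it pours, z up. Hinge axis along y, 100 mm up. Base plate 110 mm wide, 8 mm thick, x = -150 to its front edge at +15 mm. Side cheeks at y = +-39 to 45, x = -88 to +12, 112 mm high. Toothed sector and pawl stand outside the cheek on the y- side, y = -46 to -64.
- tray (a joint): Tilt, rad: 0 level, grows as the handle end rises; stop 0.87. Polished lane 66 mm wide inside, walls 24 mm, open at the spout, floor at hinge height from 165 mm behind the hinge to the lip 60 mm before it. Blanks slide from 0.25 to 0.35 on. The pawl holds at 0.34, 0.46, 0.58, 0.70, 0.82. 3 to 6 N at the handle raise it; freed, its handle end sinks by itself on a damper in about 2 s.
- tray_handle (a point): Middle of the tray's black handle, a level bar along the tray, 16 mm wide, 17 mm high, 50 mm long, 197 mm behind the hinge and 12.5 mm above its height; it turns with the tray about the hinge. Axes as the stand's when the tray is level.
- tray_lip (a point): Middle of the spout's lip, on the tray floor, 60 mm in front of the hinge.
- pawl (a joint): Turn of the dark steel pawl, rad: 0 in the teeth (held by a light spring), grows as its tongue is lifted; clear of the teeth above 0.18, stop 0.5. Pivot at x = -72, z = 57 mm in the stand. While it is held clear the tray sinks; dropped too soon it catches the next tooth.
- pawl_tongue (a point): Middle of the underside of the pawl's tongue, a level plate 24 mm (stand x) by 32 mm (stand y, from -57 to -89 mm), 4 mm thick, 46 mm from the pivot towards the spout; underside 60.5 mm above the table when the pawl is in, free space below it. Lifting takes 2 to 4 N; 10 mm of lift is 0.2 rad.
- bin: Red plastic parts bin, 160 x 112 mm, 90 g. Origin under its middle; x points to its high back wall (62 mm, at x = +70 to +77); low front wall (34 mm high) at x = -79 mm; side walls 62 mm, inside 94 mm wide, 143 mm long. In place its x is the stand's x and its origin is about 97 mm in front of the stand's.
- bin_rim (a point): Middle of the top edge of the bin's back wall (5 to 7 mm thick, upright, to be pinched from above along the bin's x), 73.5 mm behind the bin's origin, 62 mm up.
- blank_small: Turned aluminium blank, a disc 50 mm across and 12 mm thick, 64 g, lying in the tray; origin under its middle.
- blank_thick: Turned aluminium blank, a disc 55 mm across and 14 mm thick, 90 g, lying in the tray; origin under its middle.
- blank_wide: Turned aluminium blank, a disc 58 mm across and 10 mm thick, 71 g, lying in the tray; origin under its middle.
- driver: Small screwdriver lying on the table, 160 mm long, 45 g. Origin under its middle; y runs along it towards the handle's end: handle 17 mm thick from y = +4 to +80 mm, bare shank 4 mm thick from y = +4 to the tip at y = -80 mm, both with their axis 8 mm above the origin.
- driver_tip (a point): Tip of the screwdriver's shank.
- cotton_buds: Bystander: clear pot of cotton buds, 77 mm across, 80 mm high; origin under its middle.
- brown_vial: Bystander: brown vial with a black cap, 31 mm across, 76 mm high, standing; origin under its middle.
- short_vial: Bystander: brown vial with a black cap, 27 mm across, 68 mm high, standing; origin under its middle.
- dish: Bystander: shallow clear dish, 62 mm across, 13 mm high; origin under its middle.
Things that resemble listed ones, but are neither listed nor needed, are in the scene too. What is shaped like the blank_thick but blue or turquoise is not meant.

How it is judged:
On the way, in this order (a step that is already met when the one before it is completed fails the run):
1. the bin stands squarely under the spout, its low front at the stand's base (x of bin_rim in the frame of stand between 0.155 and 0.195 m and y of bin_rim in the frame of stand between -0.025 and 0.025 m and x of bin in the frame of stand between 0.08 and 0.122 m and y of bin in the frame of stand between -0.016 and 0.016 m and angle between bin's own z axis and vertical below 0.1 rad), for 0.2 s.
2. all three blanks lie in the bin and the tray stands tipped on its pawl, let go (x of blank_small in the frame of bin between -0.073 and 0.073 m and y of blank_small in the frame of bin between -0.049 and 0.049 m and z of blank_small in the frame of bin between -0.005 and 0.05 m and x of blank_thick in the frame of bin between -0.073 and 0.073 m and y of blank_thick in the frame of bin between -0.049 and 0.049 m and z of blank_thick in the frame of bin between -0.005 and 0.05 m and x of blank_wide in the frame of bin between -0.073 and 0.073 m and y of blank_wide in the frame of bin between -0.049 and 0.049 m and z of blank_wide in the frame of bin between -0.005 and 0.05 m and value of joint tray above 0.3 rad and contact force between the fingers and anything else below 0.2 N), for 0.2 s.
3. the pawl is lifted out of the teeth by the screwdriver (value of joint pawl above 0.12 rad and contact force between driver and pawl above 0.2 N), for 0.1 s.
At the end, for the whole second after the job is handed in: The three blanks lie in the bin; it stands upright, low front to the stand, its origin 80 to 122 mm in front of the stand's and within 16 mm of its middle line (back rim within 25 mm); tray level (below 0.03 rad), pawl back in (below 0.06); the screwdriver lies flat and still on the table (all of step 1 and x of blank_small in the frame of bin between -0.073 and 0.073 m and y of blank_small in the frame of bin between -0.049 and 0.049 m and z of blank_small in the frame of bin between -0.005 and 0.05 m and x of blank_thick in the frame of bin between -0.073 and 0.073 m and y of blank_thick in the frame of bin between -0.049 and 0.049 m and z of blank_thick in the frame of bin between -0.005 and 0.05 m and x of blank_wide in the frame of bin between -0.073 and 0.073 m and y of blank_wide in the frame of bin between -0.049 and 0.049 m and z of blank_wide in the frame of bin between -0.005 and 0.05 m and value of joint tray below 0.03 rad and value of joint pawl below 0.06 rad and height (world z) of driver below 0.015 m and height (world z) of driver_tip below 0.025 m and linear speed of driver below 0.02 m/s); the robot touches nothing.
It fails at once if a bystander is pushed more than 25 mm or knocked over (distance of any of cotton_buds, brown_vial, short_vial, dish from where it was at the start of the episode above 0.025 m or angle between any of cotton_buds, brown_vial, short_vial, dish's own z axis and vertical above 0.35 rad).
It also fails if it takes over 72 s, if anything falls off the work surface, if the arm or the gripper's body presses on something with over 40 N, if the wrist force passes 120 N, or if a joint passes its speed limit or range.

## Working session

There is one attempt and no reset: what is moved stays moved. The work goes in short steps, Python scripts to look and compute and a tool call to move; the robot and the scene stay as the last step left them, time stands still between calls to the robot, and variables do not carry over. Pictures are saved under pics/ and viewed, at most 10 in all, crops included, and the job is handed in when it is done.

Besides the shell and the picture viewer there is one more tool, called after "Emit:" in YAML: its name, and indented under it one key for each argument. jog_arm: Moves the arm, as the interface text tells. Its arguments: {"type":"object","properties":{"moves":{"type":"array"}},"required":["moves"]}

```bash
mkdir -p pics; ls
cat > h.py <<'E'
from plant import *
import numpy as np, cv2
def world(f,m):
    v,u=np.nonzero(m&(f["depth"]>0)); d=f["depth"][v,u]
    c=np.stack([(u-f["cx"])/f["fx"]*d,(v-f["cy"])/f["fy"]*d,d],1)
    return (c-f["t"])@f["R"]
def proj(f,X):
    c=f["R"]@np.array(X)+f["t"]; return [f["fx"]*c[0]/c[2]+f["cx"],f["fy"]*c[1]/c[2]+f["cy"]]
E
python3 - <<'E'
from h import *
np.set_printoptions(precision=3,suppress=True)
F={}
for n in ("top","scene"):
    f=grab_frame(n); cv2.imwrite(f"pics/{n}0.png",f["color"])
    for k in ["stand","tray","tray_handle","pawl","bin","blank_small","blank_thick","blank_wide","driver","cotton_buds","brown_vial","short_vial","dish"]:
        for r in regions_of(k,f)[:2]:
            P=world(f,r["pixels"])
            if len(P): print(n,k,round(r["p"],2),np.array(r["rect"]).round(),np.median(P,0),P.min(0),P.max(0))
print(state())
E
```

```text
pics
top stand 0.76 [268. 261. 102.  50.] [0.491 0.244 0.102] [ 0.423  0.13  -0.001] [0.569 0.411 0.134]
top tray 0.72 [265. 254. 104.  37.] [0.507 0.245 0.104] [ 0.456  0.13  -0.009] [0.572 0.411 0.134]
top tray_handle 0.63 [266. 257. 104.  34.] [0.507 0.236 0.104] [0.456 0.13  0.058] [0.55  0.409 0.134]
top pawl 0.68 [183. 278.  22.  24.] [0.445 0.524 0.002] [ 0.415  0.49  -0.008] [0.475 0.553 0.02 ]
top pawl 0.45 [282. 279.  22.  14.] [0.448 0.221 0.065] [0.423 0.202 0.007] [0.461 0.268 0.104]
top bin 0.79 [402. 264.  58.  45.] [ 0.489 -0.105  0.004] [ 0.425 -0.188 -0.014] [ 0.551 -0.018  0.075]
top blank_small 0.59 [275. 253.  21.  16.] [0.507 0.252 0.113] [0.484 0.226 0.096] [0.531 0.275 0.122]
top blank_thick 0.6 [228. 281.  20.  18.] [0.427 0.397 0.014] [ 0.401  0.371 -0.004] [0.453 0.424 0.023]
top blank_thick 0.58 [251. 251.  19.  21.] [0.506 0.317 0.115] [0.479 0.29  0.1  ] [0.534 0.345 0.125]
top blank_wide 0.84 [300. 253.  23.  27.] [0.508 0.182 0.112] [0.479 0.153 0.094] [0.538 0.21  0.13 ]
top blank_wide 0.27 [402. 269.  62.  43.] [ 0.487 -0.105  0.004] [ 0.427 -0.178 -
[... 2347 characters left out ...]
 0.079]
scene short_vial 0.56 [273. 286.   7.  21.] [0.635 0.256 0.042] [ 0.627  0.217 -0.002] [0.653 0.264 0.071]
scene dish 0.68 [265. 405.  26.  30.] [0.45  0.523 0.002] [ 0.416  0.487 -0.003] [0.487 0.557 0.017]
{'time': 1.4, 'joint_pos': array([-1.295,  0.053,  1.613, -0.   ,  1.476, -0.119]), 'joint_vel': array([ 0.   ,  0.001, -0.   ,  0.   , -0.001,  0.   ]), 'joint_efforts': array([  0.   , -39.367, -37.045,  -0.   ,   0.001,  -0.   ]), 'tool_pos': array([ 0.24 , -0.577,  0.231]), 'tool_rot': array([-0.   ,  0.981,  0.196, -0.   ]), 'contact_force': array([-0.132, -0.269,  0.828]), 'ft_torque': array([ 0.007, -0.026,  0.014]), 'grasp_force': 0.0, 'gripper_width': 1.0020185840610387}
```

```bash
python3 -c "
import cv2
a=cv2.imread('pics/top0.png')[150:320,150:550];b=cv2.imread('pics/scene0.png')[180:360,220:440]
cv2.imwrite('pics/a.png',cv2.resize(a,(800,340),interpolation=cv2.INTER_CUBIC));cv2.imwrite('pics/b.png',cv2.resize(b,(733,600),interpolation=cv2.INTER_CUBIC))"
```

```text
(no output)
```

View pics/a.png

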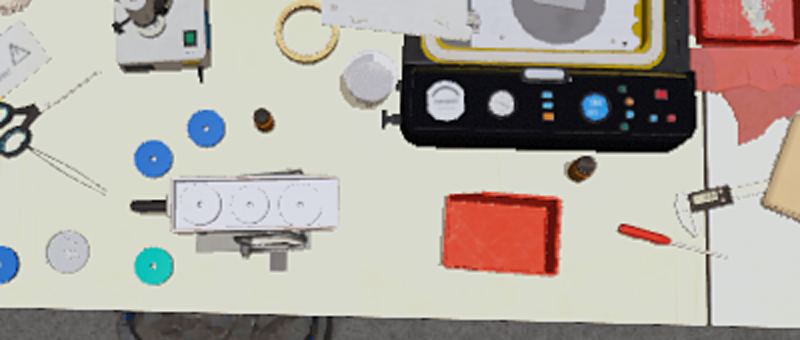

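View pics/b.png

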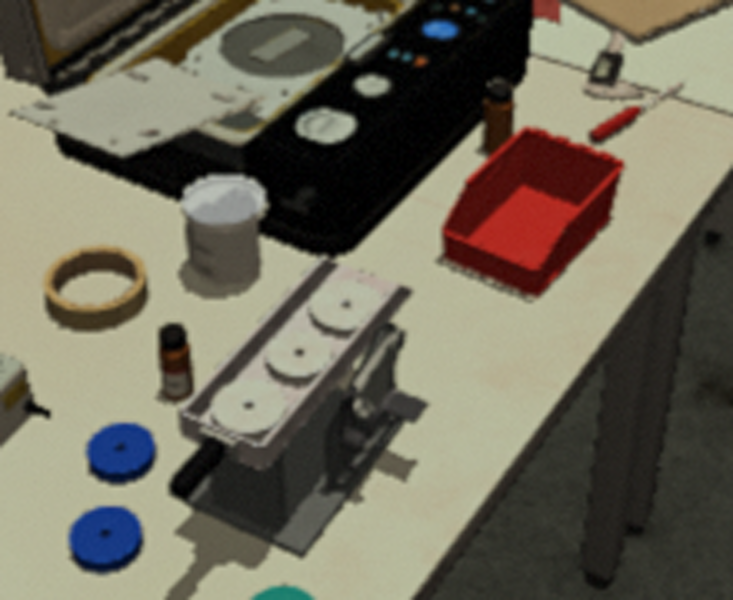

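```bash
cat >> h.py <<'E'
np.set_printoptions(precision=4,suppress=True)
def rect(P):
    return cv2.minAreaRect(P[:,:2].astype(np.float32))
E
python3 - <<'E'
from h import *
for n in ("top","scene"):
    f=grab_frame(n)
    print(n,f["fx"],"campos",-f["R"].T@f["t"])
    w=world(f,np.ones((480,640),bool))
    b=w[(w[:,0]>.41)&(w[:,0]<.57)&(w[:,1]>-.21)&(w[:,1]<.01)&(w[:,2]>.045)]
    print("bin rim",len(b),rect(b),b[:,2].max())
    s=w[(w[:,0]>.44)&(w[:,0]<.58)&(w[:,1]>.1)&(w[:,1]<.37)&(w[:,2]>.097)]
    print("tray",len(s),rect(s))
    s=w[(w[:,0]>.44)&(w[:,0]<.58)&(w[:,1]>.37)&(w[:,1]<.45)&(w[:,2]>.09)]
    print("handle",len(s),rect(s))
    s=w[(w[:,0]>.42)&(w[:,0]<.452)&(w[:,1]>.17)&(w[:,1]<.26)&(w[:,2]>.055)&(w[:,2]<.075)]
    print("tongue",len(s),rect(s))
print([state()[k] for k in("time","tool_pos")])
E
```

```text
top 550.7334132956997 campos [0.3361 0.0853 1.5941]
bin rim 336 ((0.5012935996055603, -0.11804226785898209), (0.17319564521312714, 0.14856800436973572), 86.03577423095703) 0.07767047161717124
tray 2445 ((0.5068899989128113, 0.2501658797264099), (0.10616322606801987, 0.23962071537971497), 0.5653660297393799)
handle 88 ((0.50284343957901, 0.39135637879371643), (0.014446704648435116, 0.041511744260787964), 0.07104284316301346)
tongue 125 ((0.43714767694473267, 0.22992783784866333), (0.028243931010365486, 0.05700410157442093), 0.7055985927581787)
scene 436.13488827779594 campos [0.0326 0.9092 0.8655]
bin rim 404 ((0.5007701516151428, -0.11821367591619492), (0.1758458912372589, 0.14429327845573425), 87.65497589111328) 0.07015049128232644
tray 2219 ((0.5118336081504822, 0.25163334608078003), (0.23611222207546234, 0.10813382267951965), 88.29225158691406)
handle 145 ((0.5036939382553101, 0.3933047652244568), (0.015839381143450737, 0.04595628380775452), 4.191829204559326)
tongue 95 ((0.43799400329589844, 0.23169055581092834), (0.056013982743024826, 0.02775544673204422), 89.30960845947266)
[1.5, array([ 0.2404, -0.5769,  0.2313])]
```

Emit:
jog_arm:
  moves:
    - [[8.54,0,0,0,0,0,0.1],[8.54,0,0,0,0,0,0.1],[8.54,0,0,0,0,0,0.1],[8.54,0,0,0,0,0,0.095],[8.54,2.5,-3.3,0,0,0,0],[8.54,2.5,-3.3,0,0,0,0],[8.54,2.5,-3.3,0,0,0,0],[8.54,2.5,-3.3,0,0,0,0],[8.54,2.5,-3.3,0,0,0,0],[8.54,2.5,-3.3,0,0,0,0],[8.54,2.5,-3.3,0,0,0,0],[8.54,2.5,-3.3,0,0,0,0],[8.54,2.5,-3.3,0,0,0,0],[8.54,2.5,-3.3,0,0,0,0],[8.54,0,-3.3,0,0,0,0],[8.54,0,-3.3,0,0,0,0],[8.54,0,0,0,0,0,0]]

```text
time: 2.92
tool_pos: [0.4908, -0.1762, 0.2313]
tool_rot: [-0.001, 1.0, 0.003, 0.0]
contact_force: [-0.2, -0.2, 0.9]
gripper_width: 0.999
grasp_force: 0.0
```

Run:
```python
from h import *
f=grab_frame("wrist"); cv2.imwrite("pics/w1.png",f["color"])
print(f["fx"],"cam",-f["R"].T@f["t"],f["R"])
w=world(f,np.ones((480,640),bool))
for z0,z1 in((.045,.075),(.054,.075)):
    b=w[(w[:,0]>.38)&(w[:,0]<.60)&(w[:,1]>-.25)&(w[:,1]<.03)&(w[:,2]>z0)&(w[:,2]<z1)]
    print(len(b),rect(b),b.min(0),b.max(0))
for r in regions_of("bin",f)[:2]:
    P=world(f,r["pixels"]); print(r["p"],r["rect"],rect(P[P[:,2]>.05]))
```

```text
384.2353502123186 cam [ 0.5574 -0.1763  0.3736] [[ 0.0054 -1.     -0.0023]
 [-0.9642 -0.0058  0.265 ]
 [-0.265   0.0008 -0.9642]]
4175 ((0.5146800875663757, -0.12806326150894165), (0.1891767531633377, 0.17385736107826233), 86.94023132324219) [ 0.4262 -0.2262  0.045 ] [ 0.5972 -0.0292  0.075 ]
3451 ((0.5138027667999268, -0.1364615261554718), (0.17405663430690765, 0.17287485301494598), 87.67499542236328) [ 0.4262 -0.2262  0.054 ] [ 0.5972 -0.0462  0.075 ]
0.81 [227.9, 218.4, 187.6, 140.1] ((0.4848724603652954, -0.10850118100643158), (0.13510854542255402, 0.11203508824110031), 87.13031005859375)
```

View pics/w1.png

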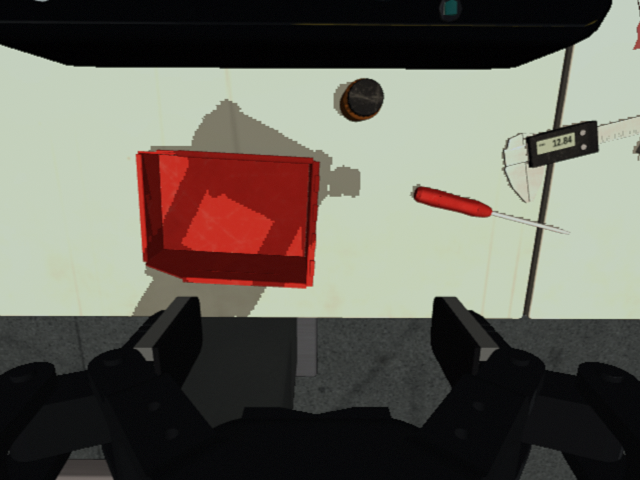

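Run:
```python
from h import *
f=grab_frame("wrist")
r=regions_of("bin",f)[0]; P=world(f,r["pixels"])
T=P[(P[:,2]>.057)&(P[:,2]<.068)]
print(T.min(0),T.max(0),np.median(T[:,2]))
for lo in np.arange(.43,.545,.015):
    S=T[(T[:,0]>lo)&(T[:,0]<lo+.015)&(T[:,1]<-.15)]
    if len(S): print(round(lo,3),len(S),np.percentile(S[:,1],[5,50,95]))
for lo in np.arange(-.17,-.03,.02):
    S=T[(T[:,1]>lo)&(T[:,1]<lo+.02)]
    A=S[S[:,0]<.48];B=S[S[:,0]>.5]
    print(round(lo,3),np.median(A[:,0]) if len(A) else 0,np.median(B[:,0]) if len(B) else 0)
L=P[(P[:,1]>-.06)&(P[:,2]>.028)&(P[:,2]<.04)]
print("front",np.percentile(L[:,1],[5,50,95,99]))
r=regions_of("driver",f)[0]; Q=world(f,r["pixels"]); print(r["p"],rect(Q),Q.min(0),Q.max(0))
```

```text
[ 0.4267 -0.1779  0.057 ] [ 0.5425 -0.0514  0.068 ] 0.06400249539079142
0.43 184 [-0.1728 -0.1684 -0.1523]
0.445 120 [-0.1736 -0.1711 -0.1685]
0.46 115 [-0.1746 -0.172  -0.1694]
0.475 132 [-0.1754 -0.1729 -0.1695]
0.49 139 [-0.1762 -0.1737 -0.1705]
0.505 128 [-0.1763 -0.1738 -0.1714]
0.52 213 [-0.1771 -0.1738 -0.1545]
0.535 116 [-0.1715 -0.1604 -0.151 ]
-0.17 0.4311708550672424 0.5357417784612035
-0.15 0.43097701639625513 0.5370970350249596
-0.13 0.43202260893205235 0.5379021356183025
-0.11 0.4329371183449453 0.5386744515386727
-0.09 0.433863110428044 0.5400846028645647
-0.07 0.43485665150935915 0.5404967991018862
-0.05 0 0
-0.03 0 0
front [-0.0514 -0.021  -0.0171 -0.0159]
0.66 ((0.5861451625823975, -0.21567374467849731), (0.03675547242164612, 0.041286882013082504), 15.523985862731934) [ 0.5665 -0.2355 -0.0027] [ 0.6053 -0.196   0.078 ]
```

Emit:
jog_arm:
  moves:
    - [[5,0,0,-3,0,0,0.055],[5,0,-4,-3,0,0,0],[5,-1,-4,0,0,0,0],[5,-1,-4,0,0,0,0],[5,-1,-4,0,0,0,0],[5,-1,-4,0,0,0,0],[5,-1,-4,0,0,0,0],[5,-1,-4,0,0,0,0],[5,0,-4,0,0,0,0],[5,0,-4,0,0,0,0],[5,0,-3,0,0,0,0],[5,0,0,0,0,0,0],[5,0,0,0,0,0,0]]

```text
time: 4.25
tool_pos: [0.4521, 0.2053, 0.2861]
tool_rot: [0.0, 1.0, -0.027, -0.0]
contact_force: [0.5, -0.4, 0.0]
gripper_width: 0.586
grasp_force: 0.0
```

Run:
```python
from h import *
f=grab_frame("wrist"); cv2.imwrite("pics/w2.png",f["color"])
np.savez("w2.npz",**{k:f[k] for k in("color","depth","fx","fy","cx","cy","R","t")})
w=world(f,np.ones((480,640),bool))
w=w[(w[:,0]>.41)&(w[:,0]<.6)&(w[:,1]>.1)&(w[:,1]<.42)]
T=w[(w[:,2]>.117)&(w[:,2]<.131)]
print(len(T),rect(T[T[:,1]<.365]))
for lo in np.arange(.12,.36,.03):
    S=T[(T[:,1]>lo)&(T[:,1]<lo+.03)]; A=S[S[:,0]<.5];B=S[S[:,0]>.51]
    print(round(lo,3),np.median(A[:,0]),np.median(B[:,0]),len(S))
H=w[(w[:,1]>.37)&(w[:,2]>.10)]; print("handle",len(H),rect(H),np.median(H,0))
F=w[(w[:,2]>.095)&(w[:,2]<.106)]; print("floor y",np.percentile(F[:,1],[.2,1,50,99]))
G=w[(w[:,0]<.46)&(w[:,2]>.05)&(w[:,2]<.072)]; print("tongue",rect(G),len(G),G.min(0),G.max(0))
print(state()["tool_pos"],state()["time"])
```

```text
5198 ((0.5105787515640259, 0.2566935122013092), (0.07352525740861893, 0.21729174256324768), 2.6889030933380127)
0.12 0.4812599296804921 0.5491712925914084 14
0.15 0.48071960475305836 0.5491872790209474 459
0.18 0.4793377657300227 0.5478366095433533 475
0.21 0.4779408225978464 0.5464587068888119 466
0.24 0.4764684390825647 0.5449942188186147 470
0.27 0.47505301568567065 0.5436040557883169 466
0.3 0.47368842916534526 0.5420202804550296 478
0.33 0.47884995743189973 0.5344427627953092 1112
handle 1042 ((0.5041667819023132, 0.39100921154022217), (0.015997949987649918, 0.042564842849969864), 2.7720181941986084) [0.5044 0.3902 0.1201]
floor y [0.1326 0.1342 0.2284 0.355 ]
tongue ((0.4410690665245056, 0.23551051318645477), (0.06777443736791611, 0.031540170311927795), 82.15816497802734) 957 [0.4232 0.2032 0.0568] [0.4598 0.2689 0.0667]
[0.4522 0.2044 0.2861] 4.3
```

View pics/w2.png

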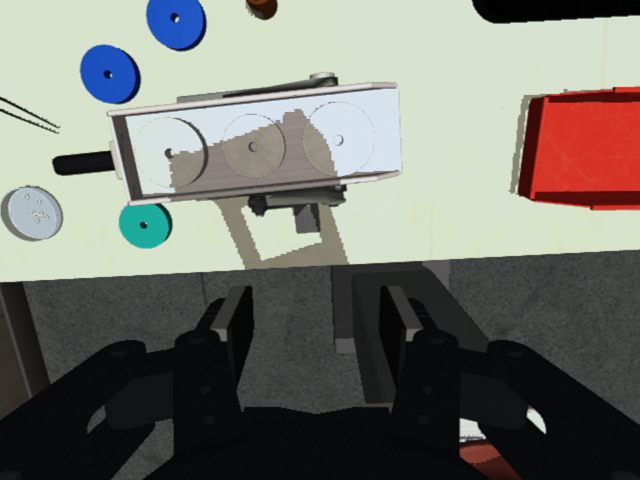

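Emit:
jog_arm:
  moves:
    - [[5,0.52,3.75,0,0,0,0],[5,0.52,3.75,0,0,0,0],[5,0.52,3.75,0,0,0,0],[5,0.52,3.75,0,0,0,0],[5,0.52,3.75,0,0,0,0],[5,0.52,3.75,0,0,0,0],[5,0.52,3.75,0,0,0,0],[5,0.52,3.75,0,0,0,0],[5,0.52,3.75,2,0,0,0],[5,0.52,3.75,2,0,0,0],[5,0,0,3,0,0,0],[5,0,0,3,0,0,0],[5,0,0,3,0,0,0],[5,0,0,3,0,0,0],[5,0,0,3,0,0,0],[5,0,0,0,0,0,0],[5,0,0,0,0,0,0],[5,0,0,0,0,0,0]]

```text
time: 5.8
tool_pos: [0.4833, -0.1717, 0.0993]
tool_rot: [0.001, 1.0, -0.029, 0.001]
contact_force: [1.0, -0.2, 0.8]
gripper_width: 0.588
grasp_force: 0.0
```

Emit:
jog_arm:
  moves:
    - [[5,0,0.15,2.5,0,0,0],[5,0,0,2,0,0,0],[5,0,0,1.6,0,0,0],[5,0,0,0,0,0,0],[0,0,0,0,0,0,0],[0,0,0,0,0,0,0],[0,0,0,0,0,0,0],[0,0,0,0,0,0,0],[0,0,0,0,0,0,0],[0,0,0,0,0,0,0],[0,0,0,0,0,0,0]]

```text
time: 6.72
tool_pos: [0.4844, -0.1724, 0.0391]
tool_rot: [0.0, 1.0, -0.028, 0.002]
contact_force: [-1.3, -2.0, 8.3]
gripper_width: 0.017
grasp_force: 59.2
```

Run:
```python
from h import *
f=grab_frame("wrist"); g=grab_frame("scene")
cv2.imwrite("pics/w3.png",np.hstack([cv2.resize(f["color"],(400,300)),cv2.resize(g["color"][180:300,320:480],(400,300),interpolation=cv2.INTER_CUBIC)]))
print(state()["contact_force"],state()["gripper_width"])
```

```text
[-1.5591 -2.0377  7.2716] 0.0178850018172735
```

View pics/w3.png

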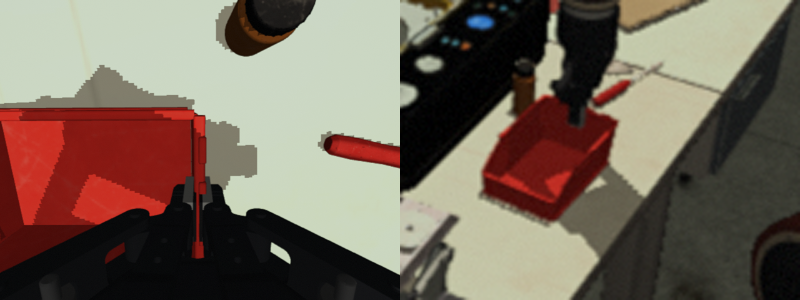

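Emit:
jog_arm:
  moves:
    - [[0,0,0,-0.4,0,0,0],[0,0,0,0,0,0,-0.052],[0,0,0,0,0,0,-0.051],[0,0.5,-1,0,0,0,0],[0,0.5,-1.8,0,0,0,0],[0,0.5,-2,0,0,0,0],[0,0.5,-2,0,0,0,0],[0,0.5,-2,0,0,0,0],[0,0.5,-2,0,0,0,0],[0,0.5,-2,0,0,0,0],[0,0.5,-2,0,0,0,0],[0,0.5,-1.5,0,0,0,0],[0,0.15,-1,0,0,0,0],[0,0,0,0,0,0,0],[0,0,0,0,0,0,0],[0,0,0,0,0,0,0]]

```text
time: 8.15
tool_pos: [0.523, 0.0046, 0.0429]
tool_rot: [-0.001, 1.0, 0.024, 0.002]
contact_force: [1.2, 2.4, 5.3]
gripper_width: 0.013
grasp_force: 57.1
```

```bash
cat >> h.py <<'E'
S=np.array([.5138,.191]); ex=np.array([.0473,-.9989]); ey=np.array([.9989,.0473])
def tostand(P):
    d=np.asarray(P)[...,:2]-S; return np.stack([d@ex,d@ey],-1)
def tow(x,y): return S+x*ex+y*ey
E
python3 - <<'E'
from h import *
for n in("wrist","scene","top"):
    f=grab_frame(n)
    for r in regions_of("bin",f)[:1]:
        P=world(f,r["pixels"]); Q=np.c_[tostand(P),P[:,2]]; T=Q[(Q[:,2]>.055)&(Q[:,2]<.075)]
        T=T[(abs(T[:,1])<.08)&(T[:,0]<.21)]
        print(n,r["p"],rect(T)); 
        for a in(.06,.09,.12,.15):
            U=T[(T[:,0]>a)&(T[:,0]<a+.03)];A=U[U[:,1]<-.03];B=U[U[:,1]>.03]; print(a,np.median(A[:,1]) if len(A) else 0,np.median(B[:,1]) if len(B) else 0)
        B=T[abs(T[:,1])<.04]; print("back",np.percentile(B[:,0],[5,50,95]) if len(B) else 0)
        L=Q[(Q[:,2]>.025)&(Q[:,2]<.045)&(abs(Q[:,1])<.04)]; print("front",np.percentile(L[:,0],[1,5,50]))
s=state();print(tostand(s["tool_pos"]),s["tool_pos"],s["contact_force"])
E
```

```text
wrist 0.71 ((0.13889357447624207, 0.011561207473278046), (0.08527205884456635, 0.1038246750831604), 89.88345336914062)
0.06 0 0.0515779756470396
0.09 0 0.05184584533575417
0.12 0 0.051820839752783024
0.15 0 0.051716380287083336
back [0.1847 0.1871 0.1902]
front [0.0366 0.0366 0.0367]
scene 0.76 ((0.08489169925451279, -0.0069755688309669495), (0.21688050031661987, 0.11785297095775604), 5.553083419799805)
0.06 -0.0540399446081633 0
0.09 -0.05476216875570793 0.05130201618669496
0.12 -0.054756524773160564 0.050786490514207604
0.15 -0.05396432915735289 0.051345384173947115
back [0.182  0.1849 0.1884]
front [0.0308 0.0333 0.1835]
top 0.83 ((0.12903213500976562, -0.0014616400003433228), (0.11579747498035431, 0.11586060374975204), 6.697075843811035)
0.06 -0.055897694147451826 0.04895785039585443
0.09 -0.05766116648892462 0.0490980849170113
0.12 0 0.04898237670995129
0.15 0 0
back [0.186  0.1887 0.1914]
front [0.0348 0.0348 0.0376]
[0.1867 0.0002] [0.5229 0.0045 0.0428] [0.3007 3.005  5.0701]
```

Emit:
jog_arm:
  moves:
    - [[0,0,-0.7,0,0,0,0],[0,0,-0.7,0,0,0,0],[0,0,0,0.3,0,0,0],[0,0,0,0,0,0,0],[2,0,0,0,0,0,0],[3,0,0,0,0,0,0],[3,0,0,0,0,0,0],[3,0,0,0,0,0,0],[3,0,0,-2,0,0,0],[3,0,0,-3,0,0,0],[3,0,0,-3,0,0,0],[3,0,0,-4,0,0,0],[3,0,0,-4,0,0,0],[3,0,0,-4,0,0,0]]

```text
time: 9.62
tool_pos: [0.5194, 0.0175, 0.2385]
tool_rot: [-0.0, 1.0, 0.024, -0.001]
contact_force: [0.1, -1.4, 0.3]
gripper_width: 0.351
grasp_force: 0.0
```

Run:
```python
from h import *
for n in("wrist","scene","top"):
    f=grab_frame(n)
    for r in regions_of("bin",f)[:1]:
        P=world(f,r["pixels"]); Q=np.c_[tostand(P),P[:,2]]; T=Q[(Q[:,2]>.055)&(Q[:,2]<.075)]
        T=T[(abs(T[:,1])<.08)&(T[:,0]<.21)]
        print(n,r["p"]); 
        for a in(.06,.09,.12,.15):
            U=T[(T[:,0]>a)&(T[:,0]<a+.03)];A=U[U[:,1]<-.03];B=U[U[:,1]>.03]; print(a,np.median(A[:,1]) if len(A) else 0,np.median(B[:,1]) if len(B) else 0)
        B=T[(abs(T[:,1])<.04)&(T[:,0]>.15)]; print("back",np.percentile(B[:,0],[5,50,95]) if len(B) else 0)
s=state();print(s["time"],tostand(s["tool_pos"]),s["tool_pos"],s["contact_force"])
```

```text
wrist 0.76
0.06 -0.05361417919118895 0.051836303276208244
0.09 -0.05364471241112769 0.05188209687635051
0.12 -0.053663878558318875 0.05190985210692893
0.15 -0.05254444044892442 0.04949360729409982
back [0.1728 0.1754 0.1787]
scene 0.84
0.06 -0.053917600229320066 0
0.09 -0.053746103458206955 0.05135147884505259
0.12 -0.05377547344561871 0.05164971963382377
0.15 -0.04430222870186309 0.044882499472320474
back [0.1691 0.1729 0.1772]
top 0.75
0.06 -0.055768167836065814 0.048420469216031464
0.09 -0.05599245239276679 0.04837805007598017
0.12 -0.054067685346053274 0
0.15 -0.04764979286161686 0
back [0.1752 0.1768 0.1799]
9.9167 [ 0.1736 -0.0028] [0.5193 0.0175 0.2355] [-0.0898 -0.5833 -0.1731]
```

Run:
```python
from h import *
s=state();print(s["joint_pos"],s["tool_pos"],s["tool_rot"], tow(-.197,0))
f=grab_frame("wrist"); print(-f["R"].T@f["t"])
```

```text
[-0.1097 -0.2032  1.8482  0.      1.4996  1.4133] [0.5193 0.0175 0.2355] [-0.0002  0.9997  0.0239 -0.0015] [0.5045 0.3878]
[0.5863 0.0205 0.3776]
```

Emit:
jog_arm:
  moves:
    - [[5,0,0,-0.2,0,0,-0.12],[5,0,0,-0.2,0,0,-0.121],[5,0,0,-0.2,0,0,-0.121],[5,0,0,-0.2,0,0,-0.121],[5,0,0,-0.2,0,0,-0.121],[5,0,0,-0.2,0,0,-0.121],[5,0,0,-0.2,0,0,-0.121],[5,0,0,-0.2,0,0,-0.121],[5,0,0,-0.2,0,0,-0.121],[5,0,0,-0.2,0,0,-0.121],[5,0,0,0,0,0,-0.121],[5,0,0,0,0,0,-0.12],[5,0,0,0,0,0,-0.12],[5,3.7,0,0,0,0,0],[5,3.7,0,0,0,0,0],[5,3.7,0,0,0,0,0],[5,3.7,0,0,0,0,0],[5,3.7,0,0,0,0,0],[5,3.7,0,0,0,0,0],[5,3.7,0,0,0,0,0]]

```text
time: 11.63
tool_pos: [0.5067, 0.2775, 0.2548]
tool_rot: [-0.001, 0.69, 0.724, -0.002]
contact_force: [0.9, -1.0, 1.2]
gripper_width: 0.581
grasp_force: 0.0
```

Emit:
jog_arm:
  moves:
    - [[5,3.7,0.27,0,0,0,0],[5,3.7,0,0,0,0,0],[5,3.7,0,0,0,0,0],[5,0,0,3,0,0,0],[5,0,0,3,0,0,0],[5,0,0,0,0,0,0],[5,0,0,0,0,0,0]]

```text
time: 12.22
tool_pos: [0.5033, 0.3859, 0.1929]
tool_rot: [-0.001, 0.69, 0.724, -0.004]
contact_force: [-0.0, 0.1, 0.4]
gripper_width: 0.593
grasp_force: 0.0
```

Run:
```python
from h import *
s=state();print(s["time"],s["joint_pos"],s["tool_pos"],s["tool_rot"], tostand(s["tool_pos"]))
f=grab_frame("wrist"); cv2.imwrite("pics/w4.png",f["color"])
w=world(f,np.ones((480,640),bool)); q=tostand(w)
H=np.c_[q,w[:,2]][(q[:,0]<-.175)&(q[:,0]>-.24)&(abs(q[:,1])<.03)&(w[:,2]>.1)&(w[:,2]<.13)]; print(len(H),H.min(0) if len(H) else 0,H.max(0) if len(H) else 0)
```

```text
12.2167 [0.5368 0.1052 1.6222 0.     1.4227 0.4897] [0.5033 0.3859 0.1929] [-0.0012  0.6902  0.7236 -0.0041] [-0.1952 -0.0012]
2144 [-0.2227 -0.0133  0.1089] [-0.175   0.0125  0.1227]
```

Emit:
jog_arm:
  moves:
    - [[5,0.2,0.1,3,0,0,0],[5,0,0,3,0,0,0],[5,0,0,2.4,0,0,0],[5,0,0,1.5,0,0,0],[5,0,0,0,0,0,0],[1,0,0,0,0,0,0],[1,0,0,0,0,0,0],[1,0,0,0,0,0,0],[1,0,0,0,0,0,0],[1,0,0,0,0,0,0],[1,0,0,0,0,0,0]]

```text
time: 13.18
tool_pos: [0.5049, 0.3898, 0.1017]
tool_rot: [-0.001, 0.69, 0.724, -0.001]
contact_force: [-10.1, -2.6, 8.0]
gripper_width: 0.172
grasp_force: 59.5
```

Emit:
jog_arm:
  moves:
    - [[1,0,0,-0.98,0,0.05,0],[1,0,0,-0.98,0,0.05,0],[1,0,0,-0.98,0,0.05,0],[1,0,0,-0.98,0,0.05,0],[1,0,0,-0.98,0,0.05,0],[1,0,0,0,0,0,0],[1,0,0,-0.49,0,0.025,0],[1,0,0,0,0,0,0],[1,0,0,-0.49,0,0.025,0],[1,0,0,0,0,0,0],[1,0,0,-0.49,0,0.025,0],[1,0,0,0,0,0,0]]

```text
time: 14.18
tool_pos: [0.5053, 0.3799, 0.1621]
tool_rot: [-0.118, 0.681, 0.714, 0.11]
contact_force: [-6.5, -0.2, -0.2]
gripper_width: 0.178
grasp_force: 59.7
```

Emit:
jog_arm:
  moves:
    - [[1,0,0,-0.49,0,0.025,0],[1,0,0,0,0,0,0],[1,0,0,-0.49,0,0.025,0],[1,0,0,0,0,0,0],[1,0,0,-0.49,0,0.025,0],[1,0,0,0,0,0,0],[1,0,0,-0.49,0,0.025,0],[1,0,0,0,0,0,0],[1,0,0,-0.49,0,0.025,0],[1,0,0,-0.49,0,0.025,0],[1,0,0,-0.49,0,0.025,0],[1,0,0,-0.49,0,0.025,0],[1,0,0,0,0,0,0],[1,0,0,0,0,0,0],[1,0,0,0,0,0,0],[1,0,0,0,0,0,0]]

```text
time: 15.52
tool_pos: [0.5061, 0.3642, 0.1976]
tool_rot: [-0.188, 0.666, 0.7, 0.177]
contact_force: [-6.0, -2.0, -0.7]
gripper_width: 0.173
grasp_force: 59.9
```

Run:
```python
from h import *
f=grab_frame("top"); g=grab_frame("scene")
cv2.imwrite("pics/c.png",np.hstack([cv2.resize(f["color"][220:300,220:380],(400,200),interpolation=cv2.INTER_CUBIC)[:,:400],cv2.resize(g["color"][220:340,260:420],(400,300),interpolation=cv2.INTER_CUBIC)[50:250]]))
```

```text
(no output)
```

View pics/c.png

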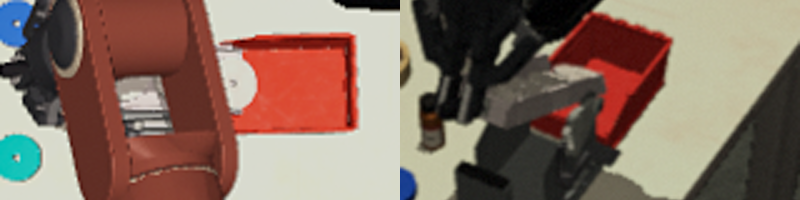

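Run:
```python
from h import *
for n in("top","scene"):
    f=grab_frame(n)
    for k in("blank_small","blank_thick","blank_wide"):
        for r in regions_of(k,f)[:3]:
            P=world(f,r["pixels"])
            if len(P): print(n,k,round(r["p"],2),np.round(r["rect"]),tostand(np.median(P,0)),np.median(P[:,2]),P[:,2].min(),P[:,2].max())
w=world(grab_frame("top"),np.ones((480,640),bool)); q=tostand(w)
m=(abs(q[:,1])<.04)
for a in np.arange(0.02,.16,.01):
    z=w[m&(q[:,0]>a)&(q[:,0]<a+.01),2]; print(round(a,2),np.percentile(z,[5,50,95]) if len(z) else 0)
print(state()["time"])
```

```text
top blank_thick 0.65 [151. 283.  18.  20.] [-0.4312 -0.0692] 0.013613169078792106 -0.004594976823183549 0.0226586214851982
top blank_thick 0.56 [254. 211.  16.  11.] [-0.1293  0.135 ] 0.013792274399711141 -0.0064723029291885075 0.48140633205848954
top blank_thick 0.55 [228. 282.  26.  22.] [-0.2084 -0.0766] 0.013215751976893494 -0.004616105456252143 0.024479371961815398
top blank_wide 0.82 [319. 256.  17.  21.] [ 0.0578 -0.0051] 0.08041846311016952 0.004227659057775726 0.46541547165121616
scene blank_small 0.56 [327. 269.   8.  13.] [0.0408 0.0038] 0.09092969554104595 0.0822440010550276 0.0989749209189142
scene blank_thick 0.8 [255. 314.  22.  23.] [-0.1423  0.1234] 0.01346699321437443 -0.0012108210101992305 0.017411674582690183
scene blank_thick 0.78 [242. 447.  29.  26.] [-0.4361 -0.0692] 0.013745045036425187 -0.0037447939177095535 0.018237512349780074
scene blank_thick 0.63 [303. 367.  24.  22.] [-0.2155 -0.0761] 0.013713966061962835 -0.002279926575213892 0.018147421919371694
0.02 [0.0904 0.4531 0.4621]
0.03 [0.0799 0.453  0.4642]
0.04 [0.0073 0.0921 0.4611]
0.05 [0.0044 0.0848 0.091 ]
0.06 [-0.001   0.0793  0.086 ]
0.07 [-0.0003  0.0723  0.0814]
0.08 [-0.0007  0.0273  0.0737]
0.09 [-0.0004  0.0188  0.0267]
0.1 [-0.0036  0.004   0.0161]
0.11 [-0.0045  0.0014  0.0085]
0.12 [-0.0038  0.0021  0.0086]
0.13 [-0.0042  0.0021  0.007 ]
0.14 [-0.0035  0.0007  0.0062]
0.15 [-0.0039  0.0016  0.0078]
0.16 [-0.0029  0.0028  0.0077]
16.0667
```

Emit:
jog_arm:
  moves:
    - [[1,0,0,0,0,0,0],[1,0,0,0,0,0,0],[1,0,0,0,0,0,0],[1,0,0,0,0,0,0]]

```text
time: 16.4
tool_pos: [0.5061, 0.3642, 0.1975]
tool_rot: [-0.188, 0.666, 0.7, 0.177]
contact_force: [-7.4, -1.6, -0.5]
gripper_width: 0.173
grasp_force: 59.9
```

```bash
cat > prof.py <<'E'
from h import *
w=world(grab_frame("top"),np.ones((480,640),bool)); q=tostand(w)
m=(abs(q[:,1])<.04)
for a in np.arange(0.02,.18,.01):
    z=w[m&(q[:,0]>a)&(q[:,0]<a+.01),2]; print(round(a,2),np.percentile(z,[5,50,95]) if len(z) else 0)
print(state()["time"])
E
python3 prof.py
```

```text
0.02 [0.0881 0.453  0.4614]
0.03 [0.0756 0.4519 0.4649]
0.04 [0.0039 0.0786 0.4595]
0.05 [-0.0007  0.0119  0.0764]
0.06 [-0.0019  0.0125  0.0351]
0.07 [-0.002   0.0201  0.0338]
0.08 [-0.0027  0.0236  0.0341]
0.09 [-0.0017  0.0259  0.0388]
0.1 [-0.0008  0.0282  0.0368]
0.11 [-0.0015  0.0249  0.0328]
0.12 [-0.0021  0.0199  0.0274]
0.13 [-0.0033  0.0057  0.0218]
0.14 [-0.0016  0.0028  0.0084]
0.15 [-0.0042  0.0024  0.0076]
0.16 [-0.0038  0.0021  0.008 ]
0.17 [0.0018 0.0465 0.0712]
16.45
```

Emit:
jog_arm:
  moves:
    - [[1,0,0,0,0,0,0],[1,0,0,0,0,0,0],[1,0,0,0,0,0,0],[1,0,0,0,0,0,0],[1,0,0,0,0,0,0],[1,0,0,0,0,0,0],[1,0,0,0,0,0,0],[1,0,0,0,0,0,0],[1,0,0,0,0,0,0],[1,0,0,0,0,0,0],[1,0,0,0,0,0,0],[1,0,0,0,0,0,0]]

```text
time: 17.45
tool_pos: [0.506, 0.3642, 0.1976]
tool_rot: [-0.188, 0.666, 0.7, 0.177]
contact_force: [-6.2, -2.2, 0.1]
gripper_width: 0.172
grasp_force: 59.9
```

```bash
python3 prof.py
python3 - <<'E'
from h import *
f=grab_frame("top"); g=grab_frame("scene")
cv2.imwrite("pics/d.png",np.hstack([cv2.resize(f["color"][220:300,260:380],(400,267),interpolation=cv2.INTER_CUBIC),cv2.resize(g["color"][230:310,300:420],(400,267),interpolation=cv2.INTER_CUBIC)]))
E
```

```text
0.02 [0.0936 0.4528 0.4614]
0.03 [0.0764 0.4515 0.4647]
0.04 [0.0062 0.0795 0.4601]
0.05 [-0.0009  0.0126  0.0762]
0.06 [-0.0018  0.0119  0.0326]
0.07 [-0.0027  0.0219  0.0344]
0.08 [-0.0016  0.0235  0.0318]
0.09 [-0.0006  0.0242  0.0411]
0.1 [-0.0021  0.0288  0.0362]
0.11 [-0.0013  0.0238  0.0331]
0.12 [-0.0015  0.0203  0.0297]
0.13 [-0.0014  0.0063  0.0211]
0.14 [-0.0026  0.0028  0.0089]
0.15 [-0.0038  0.002   0.0079]
0.16 [-0.0051  0.0023  0.0084]
0.17 [0.0006 0.0436 0.0719]
17.5
```

View pics/d.png

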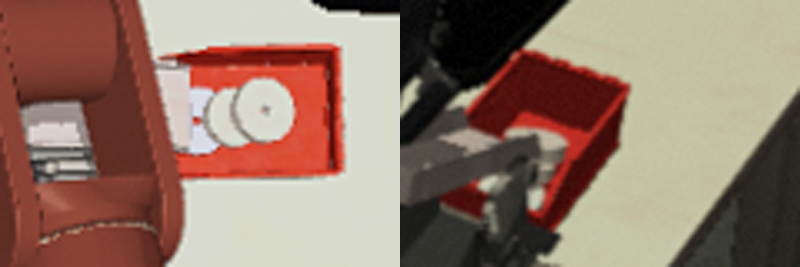

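Emit:
jog_arm:
  moves:
    - [[5,0,0,0,0,0,0],[5,0,0,0,0,0,0],[5,0,0,0,0,0,0],[5,0,0,0,0,0,0],[5,0,0,0,0,0,0],[5,0,0,-2,0,0,0],[5,0,0,-3,0,0,0],[5,0,0,-3,0,0,0],[5,0,0,0,0,-0.1,0],[5,0,0,0,0,-0.11,0],[5,0,0,0,0,-0.11,0],[5,0,0,0,0,-0.1,0],[5,0,0,0,0,-0.1,0],[5,0,0,0,0,0,0]]

```text
time: 18.77
tool_pos: [0.5093, 0.3271, 0.267]
tool_rot: [-0.001, 0.689, 0.725, 0.002]
contact_force: [0.9, 0.2, -0.3]
gripper_width: 0.587
grasp_force: 0.0
```

Run:
```python
from h import *
s=state();print(s["time"],s["tool_pos"],s["tool_rot"],s["contact_force"])
f=grab_frame("wrist");w=world(f,np.ones((480,640),bool)); q=tostand(w)
m=(abs(q[:,1])<.028)&(q[:,0]>-.15)&(q[:,0]<.05)&(w[:,2]>.05)&(w[:,2]<.25)
x,z=q[m,0],w[m,2]
if m.sum()>50: p=np.polyfit(x,z,1);print(m.sum(),x.min(),x.max(),p,np.arctan(-p[0]))
w=world(grab_frame("scene"),np.ones((480,640),bool)); q=tostand(w)
m=(abs(q[:,1])<.028)&(q[:,0]>-.15)&(q[:,0]<.05)&(w[:,2]>.06)&(w[:,2]<.2)
p=np.polyfit(q[m,0],w[m,2],1);print(m.sum(),p,np.arctan(-p[0]))
```

```text
18.7667 [0.5093 0.3271 0.267 ] [-0.0012  0.689   0.7248  0.0019] [ 0.8954  0.1902 -0.3087]
13141 -0.14999928782963542 0.04997119568861174 [-0.4523  0.1018] 0.42479684372630583
667 [-0.1073  0.1058] 0.10693746927336228
```

Emit:
jog_arm:
  moves:
    - [[5,-4,0,-1,0,0,0],[5,-4,0,-1,0,0,0],[5,-4,-0.5,-1,0,0,0],[5,-4,-0.5,0,0,0,0],[5,-4,-0.5,0,0,0,0],[5,-4,-0.5,0,0,0,0],[5,-4,-0.5,0,0,0,0],[5,-4,-0.5,0,0,0,0],[5,-4,-0.5,0,0,0,0],[5,-4,-0.5,0,0,0,0],[5,-4,-0.5,0,0,0,0],[5,-4,-0.5,0,0,0,0],[5,-4,-0.5,0,0,0,0],[5,-4,-0.5,0,0,0,0],[5,-4,-0.5,0,0,0,0],[5,-4,-0.5,0,0,0,0],[5,-4,0,0,0,0,0],[5,0,0,0,0,0,0],[5,0,0,0,0,0,0]]

```text
time: 20.45
tool_pos: [0.4699, -0.3605, 0.2918]
tool_rot: [-0.003, 0.692, 0.722, 0.003]
contact_force: [-0.6, 1.5, 0.0]
gripper_width: 0.588
grasp_force: 0.0
```

```bash
cat > drv.py <<'E'
from h import *
s=state();print(s["time"],s["tool_pos"],s["tool_rot"],s["joint_pos"])
f=grab_frame("wrist"); cv2.imwrite("pics/w5.png",f["color"])
for r in regions_of("driver",f)[:2]:
    P=world(f,r["pixels"]); P=P[P[:,2]<.05]; print(r["p"],r["rect"],rect(P),P.min(0),P.max(0))
hsv=cv2.cvtColor(f["color"],cv2.COLOR_BGR2HSV)
red=((hsv[...,0]<8)|(hsv[...,0]>172))&(hsv[...,1]>150)&(hsv[...,2]>60)
P=world(f,red); P=P[(P[:,2]<.03)&(P[:,2]>.002)&(P[:,1]<-.2)&(P[:,1]>-.36)&(P[:,0]<.56)]
c,(a,b),t=rect(P);u=np.linalg.svd(P[:,:2]-P[:,:2].mean(0),full_matrices=False)[2][0]
print("handle",len(P),c,a,b,t,"mean",P.mean(0),"axis",u, "ztop",np.percentile(P[:,2],95))
E
python3 drv.py
```

```text
20.45 [ 0.4699 -0.3605  0.2918] [-0.0025  0.692   0.7219  0.0025] [-0.7823 -0.0505  1.6162  0.0049  1.581  -0.8245]
0.87 [331.9, 181.4, 44.1, 137.3] ((0.48341554403305054, -0.3451719284057617), (0.15759208798408508, 0.018156111240386963), 75.99774169921875) [ 0.4625 -0.4213 -0.0278] [ 0.5084 -0.2685  0.0179]
handle 921 (0.4921681880950928, -0.306973397731781) 0.07496192306280136 0.01539184432476759 74.98987579345703 mean [ 0.4926 -0.3047  0.0144] axis [-0.2443 -0.9697] ztop 0.016663648998545263
```

View pics/w5.png

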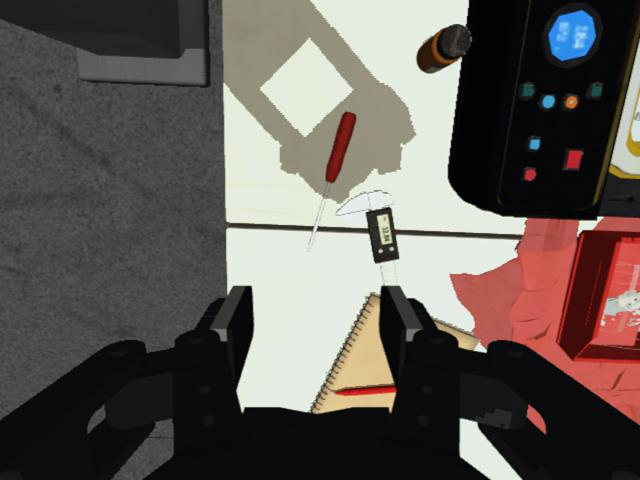

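Emit:
jog_arm:
  moves:
    - [[5,0,0,0,0,0,0.095],[5,0,0,0,0,0,0.095],[5,0,0,0,0,0,0.096],[5,1.7,0.45,4,0,0,0],[5,1.7,0.45,4,0,0,0],[5,0,0,4,0,0,0],[5,0,0,4,0,0,0],[5,0,0,4,0,0,0],[5,0,0,2,0,0,0],[5,0,0,0,0,0,0],[5,0,0,0,0,0,0]]

```text
time: 21.47
tool_pos: [0.487, -0.326, 0.0762]
tool_rot: [-0.003, 0.786, 0.618, 0.002]
contact_force: [0.3, -0.0, 0.1]
gripper_width: 0.588
grasp_force: 0.0
```

```bash
python3 drv.py
```

```text
21.4667 [ 0.487  -0.326   0.0762] [-0.003   0.786   0.6183  0.0015] [-0.7188  0.1096  1.8244  0.0044  1.2129 -0.4826]
0.8 [320.6, 277.9, 30.9, 256.6] ((0.48281148076057434, -0.3466774523258209), (0.15715765953063965, 0.016737939789891243), 75.92979431152344) [ 0.4625 -0.4227 -0.0013] [ 0.5078 -0.2693  0.0181]
handle 2675 (0.49286434054374695, -0.306936115026474) 0.07519931346178055 0.014856982976198196 74.91348266601562 mean [ 0.4937 -0.3044  0.015 ] axis [-0.2438 -0.9698] ztop 0.016594668717087886
```

Emit:
jog_arm:
  moves:
    - [[5,-0.3,0.1,3,0,0,0],[5,0,0,2.5,0,0,0],[5,0,0,1.3,0,0,0],[5,0,0,0.5,0,0,0],[5,0,0,0,0,0,0],[1,0,0,0,0,0,0],[0,0,0,0,0,0,0],[0,0,0,0,0,0,0],[0,0,0,0,0,0,0],[0,0,0,0,0,0,0],[0,0,0,0,0,0,0],[0,0,0,0,0,0,0]]

```text
time: 22.57
tool_pos: [0.489, -0.3315, 0.0058]
tool_rot: [-0.0, 0.786, 0.618, 0.002]
contact_force: [-0.8, 0.8, 6.5]
gripper_width: 0.17
grasp_force: 58.8
```

Emit:
jog_arm:
  moves:
    - [[0,0,0,-2,0,0,0],[0,0,0,-3,0,0,0],[0,0,0,-4,0,0,-0.06],[0,0,0,-3,0,0,-0.12],[0,0,0,-2,0,0,-0.12],[0,0,0,0,0,0,-0.12],[0,0,0,0,0,0,-0.12],[0,0,0,0,0,0,-0.12],[0,0,0,0,0,0,-0.12],[0,0,0,0,0,0,-0.12],[0,0,0,0,0,0,-0.12],[0,0,0,0,0,0,-0.12],[0,0,0,0,0,0,-0.12],[0,0,0,0,0,0,-0.12],[0,0,0,0,0,0,-0.12],[0,0,0,0,0,0,-0.12],[0,0,0,0,0,0,-0.12],[0,0,0,0,0,0,-0.12],[0,0,0,0,0,0,0]]

```text
time: 24.15
tool_pos: [0.4876, -0.331, 0.1437]
tool_rot: [-0.0, -0.026, 1.0, 0.002]
contact_force: [-0.2, -0.0, -0.1]
gripper_width: 0.168
grasp_force: 58.7
```

```bash
cat > hold.py <<'E'
from h import *
from scipy.spatial.transform import Rotation as Ro
s=state();q=s["tool_rot"];M=Ro.from_quat([q[1],q[2],q[3],q[0]]).as_matrix()
print(s["time"],s["tool_pos"],q,"yaw",np.arctan2(M[1,0],M[0,0]),s["joint_pos"],s["contact_force"])
for n in("wrist","scene"):
    f=grab_frame(n); 
    hsv=cv2.cvtColor(f["color"],cv2.COLOR_BGR2HSV)
    red=((hsv[...,0]<8)|(hsv[...,0]>172))&(hsv[...,1]>120)&(hsv[...,2]>40)
    P=world(f,np.ones((480,640),bool)&red); L=(P-s["tool_pos"])@M
    L=L[(abs(L[:,1])<.015)&(abs(L[:,2])<.03)&(L[:,0]>-.1)&(L[:,0]<.08)]
    if len(L)>20:
        print(n,len(L),"tool-frame min",L.min(0),"max",L.max(0),"y slope",np.polyfit(L[:,0],L[:,1],1))
        xs=np.arange(np.floor(L[:,0].min()*100)/100,L[:,0].max(),.01)
        for a in xs:
            U=L[(L[:,0]>=a)&(L[:,0]<a+.01)]
            if len(U)>8: print(round(a,3),len(U),"top z",np.percentile(U[:,2],10),"mid y",(U[:,1].min()+U[:,1].max())/2)
    A=world(f,np.ones((480,640),bool)); L=(A-s["tool_pos"])@M
    L=L[(abs(L[:,1])<.02)&(L[:,2]>-.06)&(L[:,2]<.03)&(L[:,0]<-.03)&(L[:,0]>-.12)]
    if len(L): print(n,"shank?",len(L),L.min(0),np.median(L,0))
E
python3 hold.py
```

```text
24.15 [ 0.4876 -0.331   0.1437] [-0.     -0.0261  0.9997  0.0025] yaw -3.089473284084465 [-0.7243  0.04    1.7759  0.0037  1.3291 -2.3481] [-0.2076 -0.0344 -0.0704]
wrist 7551 tool-frame min [-0.0128 -0.0085 -0.0118] max [0.063  0.0077 0.0003] y slope [-0.0108 -0.    ]
-0.02 68 top z -0.007582645069622753 mid y 0.00010368537034464
-0.01 612 top z -0.009390667922270775 mid y 5.605008711065916e-05
0.0 896 top z -0.010202254276785278 mid y -8.598142873021642e-05
0.01 962 top z -0.009814118120320441 mid y -5.226195385214837e-05
0.02 1018 top z -0.00991111907173735 mid y -0.0003848108128686918
0.03 1135 top z -0.010214733234791598 mid y -0.00032289224621403004
0.04 1267 top z -0.010440221905743369 mid y -0.0003981180926468995
0.05 1272 top z -0.009972131197667407 mid y -0.000611726949212897
0.06 321 top z -0.008830001089537475 mid y -0.0007642157194579992
wrist shank? 373 [-0.0488 -0.0018 -0.0061] [-0.039   0.0003 -0.0039]
scene 63 tool-frame min [ 0.0094 -0.0087 -0.0129] max [ 0.0609  0.0131 -0.0012] y slope [0.0532 0.0031]
0.01 9 top z -0.009323554450587097 mid y 0.004126789904038869
0.02 11 top z -0.010651526401017273 mid y 0.004547798789454427
0.03 12 top z -0.009555299830353314 mid y 0.003016276645484857
0.04 13 top z -0.012029193117275816 mid y 0.004222656814212516
0.05 13 top z -0.011607131096783073 mid y 0.004894432290444536
scene shank? 22 [-0.0975 -0.0038 -0.0068] [-0.0618  0.0029 -0.0042]
```

Emit:
jog_arm:
  moves:
    - [[0,0.88,2.5,0,0,0,0],[0,0.88,3.9,0,0,0,0],[0,0.88,3.9,0,0,0,0],[0,0.88,3.9,0,0,0,0],[0,0.88,3.9,0,0,0,0],[0,0.88,3.9,0,0,0,0],[0,0.88,3.9,0,0,0,0],[0,0.88,3.9,0,0,0,0],[0,0.88,3.9,0,0,0,0],[0,0.88,3.9,0,0,0,0],[0,0.88,3.9,0,0,0,0],[0,0.88,3.9,0,0,0,0],[0,0.92,4.1,0,0,0,0],[0,0,0,0,0,0,0],[0,0,0,0,0,0,0]]

```text
time: 25.5
tool_pos: [0.3474, 0.1591, 0.1463]
tool_rot: [0.0, -0.027, 1.0, 0.002]
contact_force: [0.0, 0.3, -0.9]
gripper_width: 0.17
grasp_force: 58.8
```

```bash
python3 hold.py | grep -v top; python3 -c "
from h import *
p=state()['tool_pos'];print(tostand(p))
f=grab_frame('wrist');w=world(f,np.ones((480,640),bool));q=tostand(w);L=np.c_[q,w[:,2]]
m=(q[:,1]<-.07)&(q[:,1]>-.1)&(q[:,0]>-.06)&(q[:,0]<.0)&(w[:,2]>.04)&(w[:,2]<.09)
print(m.sum());
if m.sum(): print(L[m].min(0),L[m].max(0),np.median(L[m],0))
f=grab_frame('scene');w=world(f,np.ones((480,640),bool));q=tostand(w);L=np.c_[q,w[:,2]]
m=(q[:,1]<-.068)&(q[:,1]>-.1)&(q[:,0]>-.06)&(q[:,0]<.02)&(w[:,2]>.04)&(w[:,2]<.09)
print(m.sum());
if m.sum(): print(L[m].min(0),L[m].max(0),np.median(L[m],0))
"
```

```text
25.5 [0.3474 0.1591 0.1463] [ 0.0002 -0.0273  0.9996  0.0024] yaw -3.086955885407331 [ 0.2306 -0.5325  2.2427  0.0046  1.4299 -1.3955] [ 0.0251  0.323  -0.8706]
wrist 7652 tool-frame min [-0.0485 -0.0088 -0.0241] max [0.0631 0.0077 0.0022] y slope [-0.0117 -0.0001]
wrist shank? 361 [-0.0487 -0.0018 -0.0057] [-0.0396 -0.0001 -0.0039]
scene 127 tool-frame min [-0.0972 -0.0054 -0.0136] max [0.0614 0.0093 0.0018] y slope [0.0165 0.0021]
scene shank? 40 [-0.0972 -0.002  -0.006 ] [-0.0634  0.0008 -0.004 ]
[ 0.0263 -0.1668]
0
56
[-0.0419 -0.0883  0.0606] [-0.0172 -0.0686  0.0678] [-0.0298 -0.0784  0.0644]
```

Emit:
jog_arm:
  moves:
    - [[0,0,0,3,0,0,0],[0,0,0,3,0,0,0],[0,0,0,2.5,0,0,0],[0,0,0,1.5,0,0,0],[0,0,0,0,0,0,0],[0,0,1,0,0,0,0],[0,0,1.2,0,0,0,0],[0,0,1.2,0,0,0,0],[0,0,1.2,0,0,0,0],[0,0,0.7,0,0,0,0],[0,0,0,0,0,0,0],[0,0,0,0,0,0,0]]

```text
time: 26.7
tool_pos: [0.3464, 0.2102, 0.0472]
tool_rot: [0.0, -0.025, 1.0, 0.002]
contact_force: [1.0, 0.2, -0.2]
gripper_width: 0.163
grasp_force: 58.8
```

```bash
python3 -c "
from h import *
s=state();print(tostand(s['tool_pos']),s['joint_pos'],s['contact_force'])
g=grab_frame('scene');cv2.imwrite('pics/e.png',cv2.resize(g['color'][260:340,290:400],(770,560),interpolation=cv2.INTER_CUBIC))"
```

```text
[-0.0271 -0.1663] [ 0.3582 -0.3161  2.2697  0.0047  1.1855 -1.2639] [ 1.034   0.2233 -0.1708]
```

View pics/e.png

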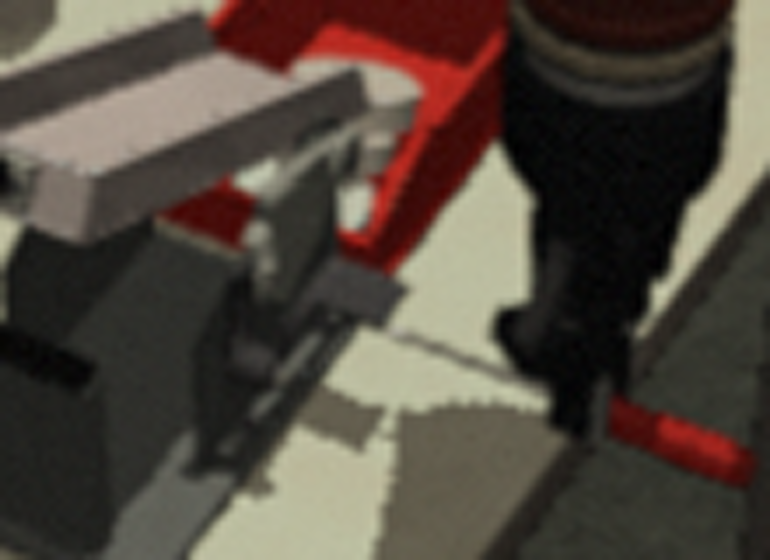

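Emit:
jog_arm:
  moves:
    - [[0,0,0,-0.4,0,0,0],[0,0,0,-0.4,0,0,0],[0,0,0,-0.3,0,0,0],[0,0,0,-0.3,0,0,0],[0,0,0,-0.3,0,0,0],[0,0,0,-0.3,0,0,0],[0,0,0,-0.3,0,0,0],[0,0,0,-0.2,0,0,0],[0,0,0,0,0,0,0],[0,0,0,0,0,0,0],[0,0,0,0,0,0,0],[0,0,0,0,0,0,0]]

```text
time: 27.75
tool_pos: [0.3457, 0.2105, 0.0715]
tool_rot: [0.0, -0.025, 1.0, 0.002]
contact_force: [0.2, -0.9, -1.4]
gripper_width: 0.175
grasp_force: 59.2
```

```bash
cat > chk.py <<'E'
from h import *
s=state();print(s["time"],s["tool_pos"],s["contact_force"],tostand(s["tool_pos"]))
f=grab_frame('scene');w=world(f,np.ones((480,640),bool));q=tostand(w);L=np.c_[q,w[:,2]]
m=(q[:,1]<-.068)&(q[:,1]>-.092)&(q[:,0]>-.05)&(q[:,0]<-.005)&(w[:,2]>.045)&(w[:,2]<.11)
print("tongue",m.sum(),np.percentile(L[m],[5,50,95],axis=0))
m=(abs(q[:,1])<.025)&(q[:,0]>-.15)&(q[:,0]<-.08)&(w[:,2]>.09)&(w[:,2]<.22)
p=np.polyfit(q[m,0],w[m,2],1);print("tray tilt",np.arctan(-p[0]),m.sum(),"from med",(np.median(L[m][:,2])-.1)/-np.median(L[m][:,0]))
f=grab_frame('wrist')
E
python3 chk.py; python3 hold.py | grep -v top
```

```text
27.75 [0.3457 0.2105 0.0715] [ 0.1634 -0.9407 -1.4323] [-0.0274 -0.167 ]
tongue 69 [[-0.0431 -0.0873  0.0729]
 [-0.0336 -0.0796  0.0779]
 [-0.0223 -0.0693  0.0821]]
tray tilt -0.2259159613570281 288 from med 0.1540663350718566
27.85 [0.3457 0.2104 0.0714] [-0.     -0.0251  0.9997  0.0024] yaw -3.091416096672687 [ 0.3592 -0.3589  2.2563  0.0048  1.2426 -1.2633] [ 0.1795 -0.8906 -1.831 ]
wrist 7743 tool-frame min [-0.0128 -0.0089 -0.0124] max [0.0631 0.0077 0.0008] y slope [-0.0108 -0.0001]
wrist shank? 347 [-0.0497 -0.0018 -0.0052] [-0.0397 -0.0001 -0.0035]
scene 131 tool-frame min [ 0.0082 -0.0066 -0.0139] max [0.0624 0.011  0.0016] y slope [0.0127 0.0034]
scene shank? 249 [-0.1197 -0.02   -0.0407] [-0.1066  0.0029 -0.0073]
```

Emit:
jog_arm:
  moves:
    - [[0,0,0,0,0,0,0],[0,0,0,0,0,0,0],[0,0,0,0,0,0,0],[0,0,0,0,0,0,0],[0,0,0,0,0,0,0],[0,0,0,0,0,0,0],[0,0,0,0,0,0,0],[0,0,0,0,0,0,0],[0,0,0,0,0,0,0],[0,0,0,0,0,0,0],[0,0,0,0,0,0,0],[0,0,0,0,0,0,0],[0,0,0,0,0,0,0],[0,0,0,0,0,0,0],[0,0,0,0,0,0,0],[0,0,0,0,0,0,0],[0,0,0,0,0,0,0],[0,0,0,0,0,0,0],[0,0,0,0,0,0,0],[0,0,0,0,0,0,0]]

```text
time: 29.62
tool_pos: [0.3457, 0.2105, 0.0714]
tool_rot: [-0.0, -0.025, 1.0, 0.003]
contact_force: [0.1, 0.1, -1.7]
gripper_width: 0.166
grasp_force: 59.2
```

Run:
```python
from h import *
print(state()["time"],state()["contact_force"])
f=grab_frame("scene"); w=world(f,np.ones((480,640),bool)); q=tostand(w)
for x in np.arange(-.24,.07,.02):
    z=w[(abs(q[:,1])<.02)&(q[:,0]>x)&(q[:,0]<x+.02)&(w[:,2]>.04),2]; print(round(x,2),len(z),np.median(z) if len(z) else 0)
```

```text
29.6167 [ 0.1376  0.091  -1.7478]
-0.24 25 0.11538878865308386
-0.22 58 0.11983780182334558
-0.2 59 0.11950148736277835
-0.18 111 0.1198674678101988
-0.16 140 0.05886940659511518
-0.14 94 0.10158244199327099
-0.12 84 0.1016329663597419
-0.1 86 0.10150634322188878
-0.08 80 0.10191771624949297
-0.06 81 0.10169677129775512
-0.04 74 0.10146962673660645
-0.02 71 0.10150403416384698
-0.0 67 0.10151664630416758
0.02 71 0.10165236565349094
0.04 53 0.10168580029986668
0.06 0 0
```

Emit:
jog_arm:
  moves:
    - [[0,0,0,0.6,0,0,0],[0,0,0,0.6,0,0,0],[0,0,0,0.6,0,0,0],[0,0,0,0.6,0,0,0],[0,0,-1,0,0,0,0],[0,0,-1.5,0,0,0,0],[0,0,-1.5,0,0,0,0],[0,0,-1.3,0,0,0,0],[0,0,0,-3,0,0,0],[0,0,0,-3.5,0,0,0],[0,0,0,-3.5,0,0,0],[0,0,0,0,0,0,0]]

```text
time: 30.67
tool_pos: [0.3527, 0.1576, 0.1551]
tool_rot: [0.007, -0.025, 1.0, 0.004]
contact_force: [0.3, 0.1, 0.4]
gripper_width: 0.165
grasp_force: 59.4
```

Emit:
jog_arm:
  moves:
    - [[0,-0.88,-2.5,0,0,0,0],[0,-0.88,-3.9,0,0,0,0],[0,-0.88,-3.9,0,0,0,0],[0,-0.88,-3.9,0,0,0,0],[0,-0.88,-3.9,0,0,0,0],[0,-0.88,-3.9,0,0,0,0],[0,-0.88,-3.9,0,0,0,0],[0,-0.88,-3.9,0,0,0,0],[0,-0.88,-3.9,0,0,0,0],[0,-0.88,-3.9,0,0,0,0],[0,-0.88,-3.9,0,0,0,0],[0,-0.88,-3.9,0,0,0,0],[0,-0.92,-4.1,0,0,0,0],[0,0,0,0,0,0,0.12],[0,0,0,0,0,0,0.12],[0,0,0,0,0,0,0.12],[0,0,0,0,0,0,0.12],[0,0,0,0,0,0,0.12],[0,0,0,0,0,0,0.12],[0,0,0,0,0,0,0.12]]

```text
time: 32.33
tool_pos: [0.4872, -0.3316, 0.1443]
tool_rot: [-0.001, 0.387, 0.922, 0.002]
contact_force: [0.2, 0.3, -1.4]
gripper_width: 0.166
grasp_force: 59.4
```

Emit:
jog_arm:
  moves:
    - [[0,0,0,0,0,0,0.12],[0,0,0,0,0,0,0.12],[0,0,0,0,0,0,0.12],[0,0,0,0,0,0,0.12],[0,0,0,0,0,0,0.12],[0,0,0,0,0,0,0.12],[0,0,0,0,0,0,0.12],[0,0,0,0,0,0,0.12],[0,0,0,4,0,0,0],[0,0,0,4,0,0,0],[0,0,0,3,0,0,0],[0,0,0,0,0,0,0],[0,0,0,0,0,0,0]]

```text
time: 33.42
tool_pos: [0.486, -0.3297, 0.0327]
tool_rot: [-0.004, 0.768, 0.641, 0.001]
contact_force: [-0.3, -0.4, 0.4]
gripper_width: 0.168
grasp_force: 59.3
```

```bash
python3 hold.py | grep -v top
python3 - <<'E'
from h import *
f=grab_frame("scene"); w=world(f,np.ones((480,640),bool)); q=tostand(w)
m=(q[:,1]<-.068)&(q[:,1]>-.092)&(q[:,0]>-.05)&(q[:,0]<-.005)&(w[:,2]>.045)&(w[:,2]<.11)
print("tongue z",np.median(w[m,2]))
for x in (-.2,-.12,-.06,.02):
    z=w[(abs(q[:,1])<.02)&(q[:,0]>x)&(q[:,0]<x+.02)&(w[:,2]>.04),2]; print(x,np.median(z))
E
```

```text
33.4167 [ 0.486  -0.3297  0.0327] [-0.0044  0.7675  0.641   0.0011] yaw 1.3915754010446626 [-0.7245  0.173   1.8369  0.0038  1.1401 -0.5469] [-0.255  -0.3501  0.3794]
wrist 7578 tool-frame min [-0.0131 -0.0087 -0.012 ] max [0.0626 0.0075 0.001 ] y slope [-0.0072 -0.0002]
wrist shank? 351 [-0.0497 -0.002  -0.0057] [-0.0395 -0.0003 -0.0039]
scene 51 tool-frame min [-0.0001 -0.0071 -0.0225] max [ 0.065   0.0088 -0.0017] y slope [-0.0366  0.0006]
scene shank? 25 [-0.1188 -0.0183 -0.0048] [-0.0842  0.0009  0.0289]
tongue z 0.06455005380492619
-0.2 0.11949488623034173
-0.12 0.10187532077194769
-0.06 0.10162481711631885
0.02 0.10159835804563211
```

Tray is level and the pawl is in. Lower the driver, release and withdraw.

Emit:
jog_arm:
  moves:
    - [[0,0,0,1.2,0,0,0],[0,0,0,0.8,0,0,0],[0,0,0,0.6,0,0,0],[0,0,0,0,0,0,0],[2.2,0,0,0,0,0,0],[3,0,0,0,0,0,0],[5,0,0,0,0,0,0],[5,0,0,0,0,0,0],[5,0,0,0,0,0,0],[5,0,0,-2,0,0,0],[5,0,0,-4,0,0,0],[5,0,0,-4,0,0,0],[5,0,0,-4,0,0,0],[5,0,0,0,0,0,0],[5,0,0,0,0,0,0]]

```text
time: 34.82
tool_pos: [0.4897, -0.3328, 0.1533]
tool_rot: [0.002, 0.767, 0.641, 0.002]
contact_force: [-0.5, -0.7, 0.6]
gripper_width: 0.587
grasp_force: 0.0
```

```bash
python3 drv.py; python3 prof.py
python3 - <<'E'
from h import *
f=grab_frame("top")
for k in("bin","blank_small","blank_thick","blank_wide","brown_vial","short_vial","dish","cotton_buds"):
    for r in regions_of(k,f)[:3]:
        P=world(f,r["pixels"]); print(k,round(r["p"],2),tostand(np.median(P,0)),np.median(P,0))
r=regions_of("bin",f)[0]; P=world(f,r["pixels"]); T=np.c_[tostand(P),P[:,2]]; B=T[(abs(T[:,1])<.04)&(T[:,0]>.15)&(T[:,2]>.055)]; print("back",np.percentile(B[:,0],[5,50,95]))
g=grab_frame("top")["color"]; cv2.imwrite("pics/f.png",cv2.resize(g[190:310,170:510],(800,282),interpolation=cv2.INTER_CUBIC))
E
```

```text
34.8167 [ 0.4897 -0.3328  0.1533] [0.0021 0.7675 0.6411 0.0021] [-0.7243  0.0319  1.7675  0.0037  1.3374 -0.5461]
0.69 [309.6, 232.4, 23.9, 197.0] ((0.48283687233924866, -0.345420777797699), (0.15665225684642792, 0.016139665618538857), 79.90743255615234) [ 0.4699 -0.4229 -0.0017] [ 0.5028 -0.2673  0.0182]
handle 1935 (0.4903682768344879, -0.30510446429252625) 0.07462763786315918 0.015439868904650211 79.90743255615234 mean [ 0.491  -0.3022  0.0143] axis [-0.1579 -0.9875] ztop 0.016566556466273384
0.02 [0.0352 0.1014 0.126 ]
0.03 [0.0015 0.1019 0.1264]
0.04 [0.0048 0.101  0.1166]
0.05 [0.0002 0.1005 0.1078]
0.06 [-0.0015  0.0112  0.0326]
0.07 [-0.0018  0.0152  0.0357]
0.08 [-0.0012  0.0241  0.0329]
0.09 [-0.0029  0.0254  0.0382]
0.1 [0.0004 0.0296 0.0385]
0.11 [-0.0017  0.0246  0.0325]
0.12 [-0.0009  0.0202  0.0273]
0.13 [-0.0024  0.0059  0.0213]
0.14 [-0.0036  0.002   0.0096]
0.15 [-0.0038  0.0022  0.007 ]
0.16 [-0.004   0.0024  0.0106]
0.17 [-0.0004  0.0444  0.0711]
34.9667
bin 0.72 [-0.0553 -0.0024] [0.5088 0.2462 0.1028]
bin 0.56 [0.1306 0.0004] [0.5204 0.0606 0.005 ]
blank_small 0
[... 540 characters left out ...]
2922  0.0161]Traceback (most recent call last):
  File "<stdin>", line 6, in <module>
    return _quantile_unchecked(
        a, q, axis, out, overwrite_input, method, keepdims, weights)
    return _ureduce(a,
                    func=_quantile_ureduce_func,
    ...<5 lines>...
                    overwrite_input=overwrite_input,
                    method=method)
    r = func(a, **kwargs)
    result = _quantile(arr,
                       quantiles=q,
    ...<2 lines>...
                       out=out,
                       weights=wgt)
    slices_having_nans = np.isnan(arr[-1, ...])
                                  ~~~^^^^^^^^^
IndexError: index -1 is out of bounds for axis 0 with size 0
```

```bash
python3 -c "
from plant import *
print(job_done())"
```

```text
the job is handed in; nothing more can be done
None
```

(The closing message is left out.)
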